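# Close the gearbox and wedge up its soft foot for shimming

## Robot

A 6-joint arm with a two-finger parallel gripper is mounted at the origin on the work surface; the furniture and walls round the work are solid. World frame = base frame: x ahead of the robot, y to its left, z up, the work surface at z = 0. Lengths are in m, angles in rad, forces in N, time in s.
With the tool pointing down it reaches from about 0.275 to 0.75 m from the base axis. Payload 10.2 kg.
Tool frame: the origin (TCP) lies midway between the tips of the shut fingers; the grasp point (between the pads) lies 19 mm behind it; z points along the fingers, y is the line along which they close (so a half turn about z gives the same grasp; the last joint's range is limited). The gripper opens to 88 mm and grips with 3 to 60 N. Pads are 18 mm wide; open, the fingers measure 123 mm over their backs; the gripper's body (75 mm by 187 mm) begins 45 mm behind the grasp point.
Start: joints at [1.048, 0.313, 1.498, -0, 1.331, -0.223], TCP at [0.155, 0.502, 0.239] pointing down, gripper open.
Joint ranges: [-2.94, 2.94], [-0.97, 2.17], [0.19, 2.56], [-1.23, 4.37], [0.02, 3.11], [-2.88, 2.88]. Speed limits (rad/s): [2.39, 2.39, 3.01, 3.14, 3.14, 3.14].

## Interface

Orientations are given as [roll, pitch, yaw] about the fixed x, y, z axes, in that order (R = Rz(yaw) Ry(pitch) Rx(roll)).
In Python, from bench import r, cams, models gives the robot as it stands. The module is installed in compiled form; this text tells all that it offers.
- The arm moves only by the tool apply_moves, never from a script. Its argument "deltas" is a list of rows, each an object with "travel": the shift along the tool's x, y, z in cm, a list of three; "twist": the turn about the tool's z in degrees. In form: [{"travel": [tx, ty, tz], "twist": twist}, ...]. A call has 1 to 12 rows; each row shifts and turns the commanded pose from where the row before left it, along the tool's axes as they then stand; what a row does not reach is not made up. A row lasts 1/10 s, in which the tool goes at most 50 mm and 8.59 degrees, less where a joint would pass 70% of its speed; a pose out of reach is approached as far as the arm can. A call is refused whole if a number of a shift passes 5 or a number of a turn 8.59, either way. A call with a gripper value outside its range is refused whole. "grip" is the opening, from 0 (shut) to 1 (fully open), set as the call begins (left out, the last holds). The fingers move at their own pace and stop on an object; "force" is the grip in N (left out, the last holds). Time passes only in rows, so rows that do not move let the fingers close. It gives the time, the measured TCP pose, the force, the opening and the grip force at its end, in the units of the state.
- r.get_state(): the state, without advancing time (a new reading comes with each control period).
- cams.snapshot(name): name is "side" or "top"; returns a dict with "frame" (480x640x3 uint8, red, green, blue), "intrinsics" (3x3 intrinsics, pixels), "k1" (the pictures are not rectified: a ray, as slopes to the right and down, at radius r is drawn at 1 + k1 r^2 times it, then the intrinsics apply), "rvec" (rotation vector, rad) and "tvec" (3), from world to camera coordinates, as OpenCV has them. Camera axes: x right, y down, z forward; pixel columns grow to the right and rows downward; lengths in m; the calibration is good to about 2 mm. A picture is of the moment at which its call begins. There is no depth.
- r.finish_job(): hands the job in; it is judged then, once.
Trained networks look in a picture, given as the dict that the camera call returned (one of the last four; its "shot" number tells which), for a name from the list of things; names that differ only in an ending like _2 or _b are one class to them, and where a whole thing is asked for, a point or a joint stands for the part that bears it (a point fixed in the world has none). Each returns a list of dicts, best first, with "conf" (0 to 1); they miss things now and then, are a little off and sometimes report something else, mostly with a low value. They report only what shows in the picture. A call takes as long as a camera call. They do not tell look-alikes from the thing itself.
- models.outline_of(picture, target): "mask" (480x640 bool, what is visible of it) and "extent" ([left, top, right, bottom] in pixels, round what is visible of it).
The state is a dict: "t": time; "joints": joint angles; "dq": joint speeds; "joint_torque": joint torques, N m; "tcp_pos": TCP position; "tool_rot": TCP orientation; "contact_force": force on the tool from outside, world axes, zero at the start; "moment": the same for the moment, N m; "width": finger opening in m; "grasp_force": force on a finger pad.
Only numpy, scipy, OpenCV 4.12 (cv2) and the standard library are available. Lean on these libraries where they do the work, as an engineer would, in place of code of your own. Each camera call takes 0.05 s, during which the arm holds its last target. There are 200 camera calls.

## Task

Put the loose inspection cover back on the open port on top of the gearbox so that nothing can fall in: spigot inside the collar, fully down and level, then let go of it. Then take the wooden wedge and, keeping it flat on the bench, push its thin end in between the two rails under the free front foot until that foot just lifts clear of the rails, about 3 mm and not more than 5 mm, and finish still gripping the wedge there so that shims can be slipped in. At the end the wedge alone, not the hand, bears on the gearbox; leave the loose bolts and shims where they lie.

Things in the scene. Friction and masses are not known exactly. Their poses are not given: they have to be found in the camera images.
- gearbox: Grey cast gearbox, flat foot flange 150 (x) x 156 x 12 mm, on two flat steel rails fixed to the bench. Origin on the bench under its middle; +x from the free front foot (two empty bolt holes) to the bolted rear foot, the way the wedge is pushed; +y: side of the shaft, which ends 101 mm out. Rails 10 mm high, 84 mm free between them, front ends at x = -84 mm. Box top 92 mm above the bench.
- port (a point): Centre of the open round port at the top of its collar, right above the gearbox's origin, 102 mm above the bench while the foot is down. Collar 88 mm outside, 68 mm inside diameter, 10 mm high, over an open hole 24 mm deep.
- foot_edge (a point): Middle of the lower front edge of the foot flange: at x = -75 mm from the gearbox's origin, 10 mm above the bench while the foot is down. The wedge goes in under it, between the rails, on the bare bench.
- housing (a joint): Tilt of the gearbox about its bolted rear foot, rad: 0 = front foot down on the rails, grows as it lifts. The front edge is 150 mm from the pivot: 0.010 = 1.5 mm, 0.020 = 3 mm, 0.033 = 5 mm of lift. It falls back by its own weight (about 1.2 kg; 5 to 9 N on the wedge).
- cover: Loose round metal cover, 0.15 kg, standing on its spigot. Origin: centre of the spigot's underside, z up. Spigot 63 mm diameter, z = 0 to 8 mm, chamfered; flange 92 mm, 8 to 14 mm; 32 mm hexagon, 14 to 17 mm; round upright knob 22 mm diameter, 17 to 44 mm, to grip from above. Seated, the flange rests on the collar and the origin is 8 mm below port. Any turn about z will do.
- wedge: Wooden wedge, 170 x 36 mm, 0.08 kg, flat on the bench. Origin: middle of its underside; +x to the thin end. 28 mm high at the heel, straight slope to 4 mm at the thin end (1 mm per 7.1 mm). Grip across the 36 mm, say 55 mm behind the origin (24 mm high there). Pushed in flat it touches the foot with its thin end 43 mm past the foot's front edge; lift is 1.5 mm at 53, 3 mm at 64, 5 mm at 78 mm.
- wedge_tip (a point): Middle of the lower edge of the wedge's thin end.
- bolt_1: Bolt with nut taken from the front foot, 44 mm long, lying on the bench; leave it.
- bolt_2: The other such bolt; leave it.
- shims: Small pack of two U-shaped steel shims, 50 x 40 x 6 mm, lying on the bench; leave it.
There are look-alikes about, which are no part of the job. Leave any yellow look-alike of the cover alone. Of the things shaped like the wedge, the wooden one is meant.

How it is judged:
On the way, in this order (a step that is already met when the one before it is completed fails the run):
1. the cover is seated in the port, fully down and level, and released, while the front foot is still down (distance between cover and port below 0.0105 m and z of cover in the frame of port below -0.0065 m and angle between the z axis of cover and the z axis of gearbox, either way round below 0.035 rad and contact force between the fingers and cover below 0.1 N and value of joint housing below 0.004 rad), for 0.2 s.
2. the gripped wedge reaches under the front foot, flat on the bench (x of wedge_tip in the frame of gearbox above -0.07 m and y of wedge_tip in the frame of gearbox between -0.04 and 0.04 m and height (world z) of wedge_tip below 0.006 m and contact force between the fingers and wedge above 1 N and value of joint housing below 0.01 rad).
At the end, for the whole second after the job is handed in: Cover within 1.5 mm of fully down in the port, level, not touched. Fingers grip the wedge, flat on the bench (0.05 rad, 4 mm), its thin end 35 mm or more under the front foot and carrying it; foot 1.2 to 5.2 mm above the rails; robot not touching the gearbox; others not moved over 25 mm (value of joint housing between 0.008 and 0.0347 rad and contact force between wedge and gearbox above 1.5 N and contact force between the fingers and wedge above 2 N and contact force between each of the arm, the fingers and gearbox below 0.5 N and x of wedge_tip in the frame of gearbox above -0.04 m and angle between wedge's own z axis and vertical below 0.05 rad and height (world z) of wedge_tip below 0.004 m and distance between cover and port below 0.0105 m and z of cover in the frame of port below -0.0065 m and angle between the z axis of cover and the z axis of gearbox, either way round below 0.06 rad and contact force between the fingers and cover below 0.1 N and linear speed of cover below 0.02 m/s); the arm keeps its last pose, push and grip.
It fails at once if the front foot is forced up by more than 9 mm (value of joint housing above 0.06 rad).
It fails at once if a bolt or the shims are moved by more than 25 mm (distance of any of bolt_1, bolt_2, shims from where it was at the start of the episode above 0.025 m).
It also fails if it takes over 72 s, if anything falls off the work surface, if the arm or the gripper's body presses on something with over 40 N, if the wrist force passes 120 N, or if a joint passes its speed limit or range.

## Working session

There is one attempt and no reset: what is moved stays moved. The work goes in short steps, Python scripts to look and compute and a tool call to move; the robot and the scene stay as the last step left them, time stands still between calls to the robot, and variables do not carry over. Pictures are saved under pics/ and viewed, at most 10 in all, crops included, and the job is handed in when it is done.

Besides the shell and the picture viewer there is one more tool, called after "Emit:" as name(argument=value, ...), one argument or row to a line, values as JSON. apply_moves: Moves the arm, as the interface text tells. Its arguments: {"type":"object","properties":{"deltas":{"type":"array"},"grip":{"type":"number"},"force":{"type":"number"}},"required":["deltas"]}

```bash
mkdir -p pics
cat > h.py <<'E'
import numpy as np, cv2
from bench import r, cams, models
def P(s):
    R=cv2.Rodrigues(np.array(s["rvec"],float))[0]; return R,np.array(s["tvec"],float).ravel()
def ray(s,uv):
    K=np.array(s["intrinsics"],float);k=float(s["k1"])
    d=cv2.undistortPoints(np.array(uv,float).reshape(-1,1,2),K,np.array([k,0,0,0,0.])).reshape(-1,2)
    R,t=P(s); D=np.c_[d,np.ones(len(d))]@R; C=-R.T@t
    return C,D
def onz(s,uv,z):
    C,D=ray(s,uv); return C+D*((z-C[2])/D[:,2])[:,None]
def proj(s,X):
    return cv2.projectPoints(np.array(X,float).reshape(-1,1,3),np.array(s["rvec"],float),np.array(s["tvec"],float),np.array(s["intrinsics"],float),np.array([float(s["k1"]),0,0,0,0.]))[0].reshape(-1,2)
def save(s,n): cv2.imwrite('pics/'+n,s["frame"][:,:,::-1])
E
python3 - <<'E'
from h import *
for n in("top","side"):
    s=cams.snapshot(n); save(s,n+'0.png'); C,_=ray(s,[[320,240]]); print(n,C.round(3),s["k1"])
    for t in("gearbox","cover","wedge","bolt_1","shims"):
        for o in models.outline_of(s,t):
            m=o["mask"]; v,u=np.nonzero(m); c=[u.mean(),v.mean()]
            col=s["frame"][m].mean(0).round()
            print(t,round(o["conf"],2),np.round(o["extent"]),np.round(c),col,onz(s,[c],0.01)[0].round(3))
E
```

```text
top [0.2   0.011 1.36 ] -0.09153549754703945
gearbox 0.77 [261. 132. 342. 205.] [303. 167.] [97. 96. 93.] [0.599 0.049 0.01 ]
cover 0.55 [381. 256. 420. 294.] [400. 275.] [153. 150.  11.] [ 0.33  -0.174  0.01 ]
wedge 0.86 [464. 293. 499. 369.] [482. 330.] [155. 149.   7.] [ 0.197 -0.358  0.01 ]
wedge 0.77 [427. 147. 499. 184.] [465. 165.] [146. 118.  75.] [ 0.594 -0.344  0.01 ]
bolt_1 0.66 [210. 245. 226. 256.] [217. 248.] [125. 124. 119.] [0.406 0.257 0.01 ]
bolt_1 0.59 [205. 218. 217. 233.] [210. 225.] [127. 126. 122.] [0.461 0.273 0.01 ]
shims 0.76 [170. 225. 195. 249.] [183. 237.] [132. 128. 131.] [0.435 0.339 0.01 ]
side [-0.29   1.046  0.929] -0.03770970253269614
gearbox 0.62 [197. 223. 243. 284.] [224. 254.] [91. 91. 91.] [0.643 0.08  0.01 ]
cover 0.8 [360. 235. 391. 261.] [376. 248.] [191. 177.  74.] [ 0.33  -0.178  0.01 ]
cover 0.52 [201. 222. 244. 285.] [225. 254.] [92. 92. 91.] [0.64  0.082 0.01 ]
wedge 0.43 [419. 224. 442. 236.] [428. 230.] [207. 190.  80.] [ 0.255 -0.342  0.01 ]
shims 0.41 [204. 343. 214. 350.] [208. 344.] [151. 145. 147.] [0.444 0.361 0.01 ]
```

View pics/top0.png

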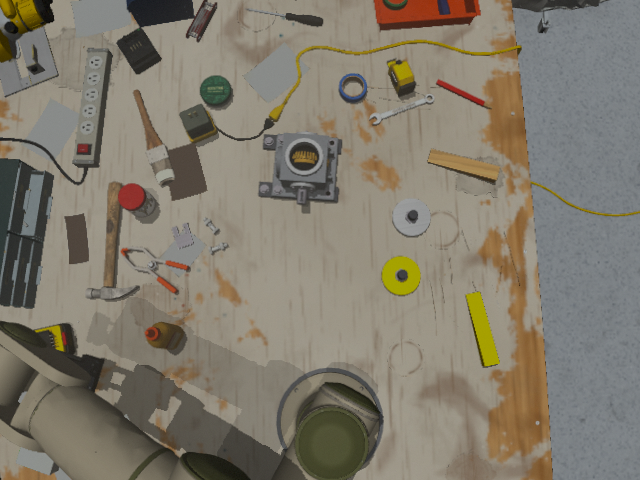

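View pics/side0.png

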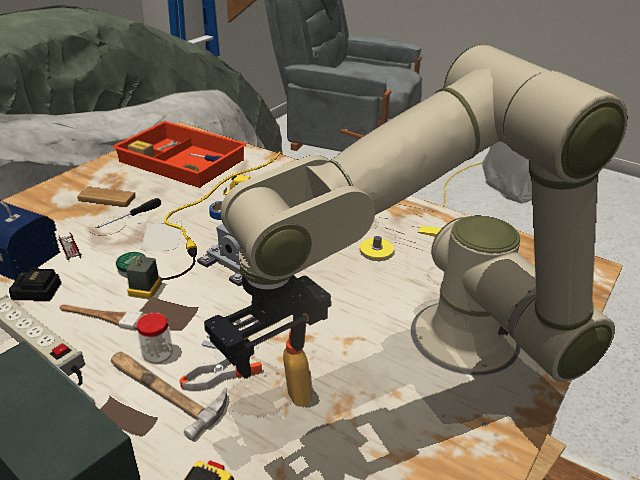

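The top view shows the grey cover at (411,217) and the wooden wedge from (428,157) to (498,172). The gearbox collar is at (303,157), with its shaft toward the robot. That puts the bolted rear foot on the left, so gearbox +x is world +y. The side view is blocked by the arm. I'll zoom in and fit these now.

Run:
```python
from h import *
s=cams.snapshot("top"); f=s["frame"]
a=cv2.resize(f[125:212,250:350],None,fx=5,fy=5,interpolation=cv2.INTER_CUBIC)
b=cv2.resize(f[140:240,385:505],None,fx=3,fy=3,interpolation=cv2.INTER_CUBIC)
c=np.zeros((max(a.shape[0],b.shape[0]),800,3),np.uint8)
c=np.zeros((560,800,3),np.uint8); a=a[:435,:435]; c[:a.shape[0],:a.shape[1]]=a; c[:b.shape[0],440:440+b.shape[1]]=b
cv2.imwrite('pics/crop.png',c[:,:,::-1])
g=cv2.cvtColor(f,cv2.COLOR_RGB2GRAY)
# cover flange: brute match of circle model using radial gradient
gf=cv2.GaussianBlur(g,(0,0),.8).astype(np.float32)
def score(x,y,z,rad):
    th=np.linspace(0,2*np.pi,120,endpoint=False)
    def smp(rr):
        p=proj(s,np.c_[x+rr*np.cos(th),y+rr*np.sin(th),np.full(120,z)]).astype(np.float32)
        return cv2.remap(gf,p[:,0].copy().reshape(1,-1),p[:,1].copy().reshape(1,-1),cv2.INTER_LINEAR)[0]
    return np.abs(smp(rad-.0015)-smp(rad+.0015)).clip(0,40).mean()
def best(uv,z,rad):
    x0,y0=onz(s,[uv],z)[0][:2]
    for st,n in((.002,8),(.0005,6)):
        G=[(score(x0+i*st,y0+j*st,z,rad),x0+i*st,y0+j*st) for i in range(-n,n+1) for j in range(-n,n+1)]
        sc,x0,y0=max(G)
    return round(float(sc),1),round(float(x0),4),round(float(y0),4)
print("flange",best((411,217),.014,.046)); print("knob",best((412,215),.044,.011))
print("collar out",best((303,157),.102,.044),"in",best((303,157),.102,.034))
for o in models.outline_of(s,"wedge")[:2]:
    m=o["mask"].astype(np.uint8); print(cv2.boxPoints(cv2.minAreaRect(cv2.findContours(m,0,1)[0][0])).round(1).tolist())
for o in models.outline_of(s,"gearbox")[:1]:
    m=o["mask"].astype(np.uint8); print(o["extent"])
```

```text
flange (10.5, 0.4644, -0.2055)
knob (27.3, 0.4666, -0.2043)
collar out (21.6, 0.5986, 0.0441) in (40.0, 0.5986, 0.0441)
[[426.3999938964844, 163.1999969482422], [431.20001220703125, 146.1999969482422], [500.70001220703125, 166.10000610351562], [495.79998779296875, 183.10000610351562]]
[261.5, 131.5, 341.6, 203.4]
```

View pics/crop.png

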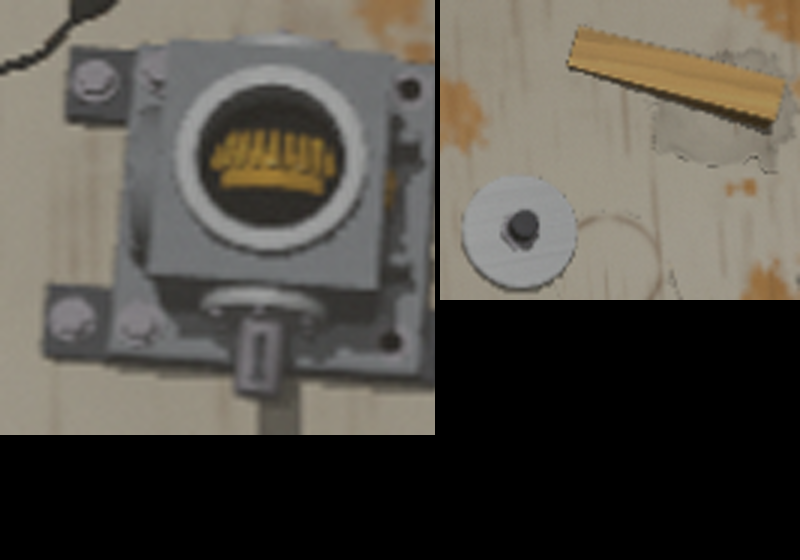

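The crop shows the wedge's thin end on the left (shadow thickest at the right-hand heel) and the two empty front bolt holes near (332,143) and (328,193). Next I'll work out the yaws and a better cover centre.

Run:
```python
from h import *
s=cams.snapshot("top"); f=s["frame"]
def ang(p,q,z):
    a=onz(s,[p,q],z); d=a[1]-a[0]; return a[:,:2].round(4).tolist(), round(np.degrees(np.arctan2(d[1],d[0])),2), round(np.linalg.norm(d),4)
c=lambda x,y:(250+x/5-.4,125+y/5-.4)
print("holes",ang(c(390,342),c(410,88),.022))
print("box front",ang(c(378,290),c(395,60),.092)); print("box left",ang(c(148,275),c(166,42),.092))
print("box bottom",ang(c(378,290),c(148,275),.092)); print("flange bottom",ang(c(418,374),c(108,352),.022))
w=lambda x,y:(385+(x-440)/3-.3,140+y/3-.3)
print("wedge thin",ang(w(569,66),w(578,28),.004)); print("heel",ang(w(772,123),w(785,80),.028))
T=(onz(s,[w(569,66)],.004)+onz(s,[w(578,28)],.004))[0]/2;H=(onz(s,[w(772,123)],.028)+onz(s,[w(785,80)],.028))[0]/2
d=(T-H)[:2];print("tip",T,"heel",H,np.hypot(*d),np.degrees(np.arctan2(d[1],d[0])))
# flange by threshold in local HSV: low saturation, bright
hsv=cv2.cvtColor(f,cv2.COLOR_RGB2HSV)[190:245,380:440]
m=((hsv[...,1]<22)&(hsv[...,2]>110)).astype(np.uint8); m=cv2.morphologyEx(m,cv2.MORPH_OPEN,np.ones((3,3)))
k=max(cv2.findContours(m,0,1)[0],key=cv2.contourArea); e=cv2.fitEllipse(cv2.convexHull(k)); print(e)
uv=(e[0][0]+380,e[0][1]+190); print("cover",onz(s,[uv],.0135)[0])
m=(hsv[...,2]<75).astype(np.uint8); v,u=np.nonzero(m[10:45,15:50]); print("knob dark",u.mean()+395,v.mean()+200,len(u),onz(s,[(u.mean()+395,v.mean()+200)],.042)[0])
print(r.get_state()["tcp_pos"],r.get_state()["tool_rot"])
```

```text
holes ([[0.5296, -0.0089], [0.6556, -0.0221]], np.float64(-5.98), np.float64(0.1267))
box front ([[0.5366, -0.0031], [0.6454, -0.0139]], np.float64(-5.66), np.float64(0.1093))
box left ([[0.5465, 0.1008], [0.6571, 0.0912]], np.float64(-5.0), np.float64(0.111))
box bottom ([[0.5366, -0.0031], [0.5465, 0.1008]], np.float64(84.57), np.float64(0.1044))
flange bottom ([[0.5136, -0.0217], [0.5284, 0.1253]], np.float64(84.27), np.float64(0.1478))
wedge thin ([[0.6063, -0.2554], [0.6383, -0.2647]], np.float64(-16.25), np.float64(0.0334))
heel ([[0.5485, -0.4109], [0.5838, -0.4244]], np.float64(-20.9), np.float64(0.0378))
tip [ 0.62229126 -0.26005905  0.004     ] heel [ 0.56613554 -0.41762251  0.028     ] 0.1672713625610515 70.38389965683669
((31.090213775634766, 26.42315673828125), (37.31708526611328, 38.37133026123047), 114.79698181152344)
cover [ 0.46936462 -0.20590746  0.0135    ]
knob dark 412.4096385542169 215.7710843373494 83 [ 0.46512653 -0.2044832   0.042     ]
[0.15504666 0.5016002  0.23873696] [3.14155507e+00 8.35862777e-06 2.84185256e+00]
```

```bash
cat >> h.py <<'E'
import json
def plan(tgt,yawdeg,step=4.8,tw=8.5,pr=True):
    st=r.get_state(); p=np.array(st["tcp_pos"])*100; y=np.degrees(st["tool_rot"][2]); t=np.array(tgt)*100; rows=[]
    dy=(yawdeg-y+180)%360-180
    N=max(int(np.ceil(np.linalg.norm(t-p)/step)),int(np.ceil(abs(dy)/tw)),1)
    for i in range(N):
        w=(t-p)/(N-i); a=np.radians(y); X=np.array([np.cos(a),np.sin(a),0]);Y=np.array([np.sin(a),-np.cos(a),0])
        tr=np.round([w@X,w@Y,-w[2]],2); k=round(float((yawdeg-y+180)%360-180)/(N-i),2)
        p=p+tr[0]*X+tr[1]*Y-np.array([0,0,tr[2]]); y+=k
        rows.append({"travel":(tr+0.).tolist(),"twist":round(-k,2)})
    if pr: print(json.dumps(rows))
    return rows
E
python3 -c "
from h import *
plan([.467,-.205,.16],84.5)"
```

```text
[{"travel": [-2.98, -3.43, 0.46], "twist": 4.61}, {"travel": [-3.25, -3.18, 0.46], "twist": 4.61}, {"travel": [-3.49, -2.91, 0.46], "twist": 4.61}, {"travel": [-3.71, -2.62, 0.46], "twist": 4.61}, {"travel": [-3.91, -2.31, 0.46], "twist": 4.61}, {"travel": [-4.09, -1.99, 0.46], "twist": 4.61}, {"travel": [-4.23, -1.65, 0.46], "twist": 4.61}, {"travel": [-4.35, -1.31, 0.47], "twist": 4.61}, {"travel": [-4.44, -0.95, 0.46], "twist": 4.61}, {"travel": [-4.5, -0.59, 0.47], "twist": 4.6}, {"travel": [-4.54, -0.23, 0.46], "twist": 4.61}, {"travel": [-4.54, 0.13, 0.47], "twist": 4.6}, {"travel": [-4.52, 0.5, 0.46], "twist": 4.61}, {"travel": [-4.46, 0.86, 0.47], "twist": 4.6}, {"travel": [-4.38, 1.21, 0.46], "twist": 4.61}, {"travel": [-4.27, 1.56, 0.47], "twist": 4.6}, {"travel": [-4.12, 1.91, 0.46], "twist": 4.61}]
```

Emit:
apply_moves(
  deltas=[
    {"travel":[-3.0,-3.4,0.3],"twist":4.6},
    {"travel":[-3.2,-3.2,0.3],"twist":4.6},
    {"travel":[-3.5,-2.9,0.3],"twist":4.6},
    {"travel":[-3.7,-2.6,0.3],"twist":4.6},
    {"travel":[-3.9,-2.3,0.3],"twist":4.6},
    {"travel":[-4.1,-2.0,0.3],"twist":4.6},
    {"travel":[-4.2,-1.7,0.3],"twist":4.6},
    {"travel":[-4.3,-1.3,0.3],"twist":4.6},
    {"travel":[-4.4,-1.0,0.5],"twist":4.6},
    {"travel":[-4.5,-0.6,0.5],"twist":4.6},
  ],
  grip=1.0,
)

```text
t: 1.8
tcp_pos: [0.3376, 0.0851, 0.2049]
tool_rot: [3.14, 0.001, 2.036]
contact_force: [0.1, 1.4, 0.2]
width: 0.088
grasp_force: 0.0
```

Emit:
apply_moves(
  deltas=[
    {"travel":[-4.5,-0.2,0.6],"twist":4.6},
    {"travel":[-4.5,0.1,0.6],"twist":4.6},
    {"travel":[-4.5,0.5,0.6],"twist":4.6},
    {"travel":[-4.5,0.9,0.6],"twist":4.6},
    {"travel":[-4.4,1.2,0.6],"twist":4.6},
    {"travel":[-4.3,1.6,0.6],"twist":4.6},
    {"travel":[-4.1,1.9,0.6],"twist":4.6},
    {"travel":[0,0,0],"twist":0},
  ],
)

```text
t: 2.6
tcp_pos: [0.4674, -0.2074, 0.1615]
tool_rot: [-3.141, 0.0, 1.471]
contact_force: [0.4, 0.8, 0.3]
width: 0.0882
grasp_force: 0.0
```

Run:
```python
from h import *
s=cams.snapshot("side"); f=s["frame"]
print("exp port",proj(s,[.5986,.0441,.102]),"cover knob top",proj(s,[.467,-.205,.044]))
u,v=proj(s,[.5986,.0441,.102])[0].astype(int); a=cv2.resize(f[v-40:v+60,u-60:u+60],None,fx=3.3,fy=3.3,interpolation=cv2.INTER_CUBIC)
u2,v2=proj(s,[.467,-.205,.044])[0].astype(int); b=cv2.resize(f[v2-50:v2+50,u2-60:u2+60],None,fx=3.3,fy=3.3,interpolation=cv2.INTER_CUBIC)
print(u,v,u2,v2); cv2.imwrite('pics/s1.png',np.hstack([a,b])[:,:,::-1])
gf=cv2.GaussianBlur(cv2.cvtColor(f,cv2.COLOR_RGB2GRAY),(0,0),.8).astype(np.float32)
th=np.linspace(0,2*np.pi,120,endpoint=False)
def score(x,y,z,rad):
    S=lambda rr:(lambda p:cv2.remap(gf,p[:,0].copy().reshape(1,-1),p[:,1].copy().reshape(1,-1),1)[0])(proj(s,np.c_[x+rr*np.cos(th),y+rr*np.sin(th),np.full(120,z)]).astype(np.float32))
    return np.abs(S(rad-.0015)-S(rad+.0015)).clip(0,40).mean()
for x,y,z,R in((.5986,.0441,.102,.034),(.5986,.0441,.102,.044),(.467,-.205,.014,.046)):
    print(max((round(float(score(x+i*.001,y+j*.001,z,R)),1),round(x+i*.001,4),round(y+j*.001,4)) for i in range(-10,11) for j in range(-10,11)))
```

```text
exp port [[244.60763664 223.44511243]] cover knob top [[339.49081231 217.51670312]]
244 223 339 217
(35.9, 0.5986, 0.0421)
(28.7, 0.5986, 0.0411)
(12.3, 0.468, -0.21)
```

View pics/s1.png

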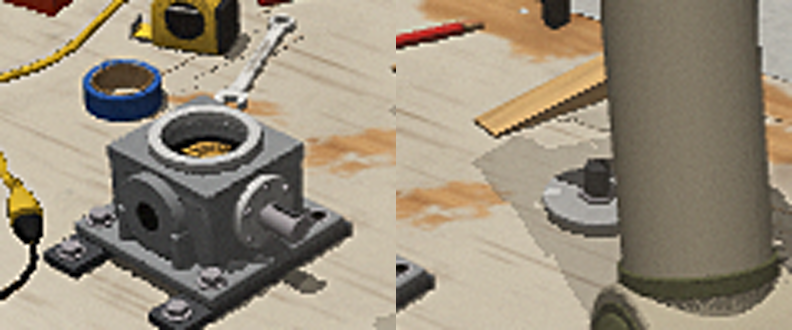

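The side view shows the port empty at (245,222), the wedge's thin end toward the gearbox, and the cover knob at about (340,216), which matches the top estimate. Next I descend onto the knob.

Emit:
apply_moves(
  deltas=[
    {"travel":[0.2,0,4.0],"twist":0},
    {"travel":[0,0,4.0],"twist":0},
    {"travel":[0,0,3.0],"twist":0},
    {"travel":[0,0,1.6],"twist":0},
    {"travel":[0,0,1.0],"twist":0},
    {"travel":[0,0,0.45],"twist":0},
    {"travel":[0,0,0],"twist":0},
    {"travel":[0,0,0],"twist":0},
  ],
)

```text
t: 3.45
tcp_pos: [0.4671, -0.2016, 0.0231]
tool_rot: [3.14, 0.001, 1.477]
contact_force: [0.8, 0.2, 1.2]
width: 0.0881
grasp_force: 0.0
```

Emit:
apply_moves(
  deltas=[
    {"travel":[0,0,0],"twist":0},
    {"travel":[0,0,0],"twist":0},
    {"travel":[0,0,0],"twist":0},
    {"travel":[0,0,0],"twist":0},
    {"travel":[0,0,0],"twist":0},
    {"travel":[0,0,0],"twist":0},
    {"travel":[0,0,0],"twist":0},
    {"travel":[0,0,0],"twist":0},
  ],
  grip=0.0,
  force=25,
)

```text
t: 4.25
tcp_pos: [0.4668, -0.2015, 0.0222]
tool_rot: [3.141, 0.0, 1.477]
contact_force: [1.1, 0.1, 0.2]
width: 0.0264
grasp_force: 0.2
```

Emit:
apply_moves(
  deltas=[
    {"travel":[-0.35,0,0.15],"twist":0},
    {"travel":[0,0,0],"twist":0},
    {"travel":[0,0,0],"twist":0},
    {"travel":[0,0,0],"twist":0},
  ],
  grip=0.45,
)

```text
t: 4.65
tcp_pos: [0.4664, -0.205, 0.0207]
tool_rot: [-3.141, -0.0, 1.477]
contact_force: [0.2, 0.1, 0.2]
width: 0.0401
grasp_force: 0.0
```

Emit:
apply_moves(
  deltas=[
    {"travel":[0,0,0],"twist":0},
    {"travel":[0,0,0],"twist":0},
    {"travel":[0,0,0],"twist":0},
    {"travel":[0,0,0],"twist":0},
    {"travel":[0,0,0],"twist":0},
    {"travel":[0,0,0],"twist":0},
    {"travel":[0,0,0],"twist":0},
    {"travel":[0,0,0],"twist":0},
  ],
  grip=0.0,
  force=25,
)

```text
t: 5.45
tcp_pos: [0.4665, -0.205, 0.0208]
tool_rot: [3.141, 0.0, 1.477]
contact_force: [1.7, 0.8, 1.2]
width: 0.0214
grasp_force: 25.0
```

Run:
```python
from h import *
a=np.radians(84.6); w=np.array([.5986-.4665,.0431+.205])*100
print(w@[np.cos(a),np.sin(a)], w@[np.sin(a),-np.cos(a)])
```

```text
25.94306316073999 10.816546298974341
```

Emit:
apply_moves(
  deltas=[
    {"travel":[0,0,-2],"twist":0},
    {"travel":[0,0,-4],"twist":0},
    {"travel":[0,0,-4],"twist":0},
    {"travel":[0,0,-3],"twist":0},
    {"travel":[0,0,-1],"twist":0},
    {"travel":[0,0,0],"twist":0},
  ],
)

```text
t: 6.05
tcp_pos: [0.4665, -0.2051, 0.161]
tool_rot: [3.141, 0.001, 1.477]
contact_force: [0.3, -0.6, -1.8]
width: 0.021
grasp_force: 25.0
```

Emit:
apply_moves(
  deltas=[
    {"travel":[2.0,0.8,0],"twist":0},
    {"travel":[3.8,1.6,0],"twist":0},
    {"travel":[4.0,1.7,0],"twist":0},
    {"travel":[4.0,1.7,0],"twist":0},
    {"travel":[4.0,1.7,0],"twist":0},
    {"travel":[4.0,1.7,0],"twist":0},
    {"travel":[2.7,1.1,0],"twist":0},
    {"travel":[1.4,0.5,1],"twist":0},
    {"travel":[0,0,0.5],"twist":0},
    {"travel":[0,0,0],"twist":0},
    {"travel":[0,0,0],"twist":0},
  ],
)

```text
t: 7.15
tcp_pos: [0.5977, 0.0414, 0.1452]
tool_rot: [-3.14, 0.0, 1.475]
contact_force: [0.2, -0.4, -1.5]
width: 0.0214
grasp_force: 25.0
```

Run:
```python
from h import *
st=r.get_state(); p=st["tcp_pos"]; print(p,st["tool_rot"])
im=[]
for n,q in(("side",2),("top",0)):
    s=cams.snapshot(n); f=s["frame"]
    u,v=proj(s,[p[0],p[1],.11])[0].astype(int); im.append(cv2.resize(f[v-50:v+40,u-50:u+50],None,fx=4,fy=4,interpolation=cv2.INTER_CUBIC))
    gf=cv2.GaussianBlur(cv2.cvtColor(f,cv2.COLOR_RGB2GRAY),(0,0),.8).astype(np.float32)
    th=np.linspace(0,2*np.pi,120,endpoint=False)
    def score(x,y,z,rad):
        S=lambda rr:(lambda p:cv2.remap(gf,p[:,0].copy().reshape(1,-1),p[:,1].copy().reshape(1,-1),1)[0])(proj(s,np.c_[x+rr*np.cos(th),y+rr*np.sin(th),np.full(120,z)]).astype(np.float32))
        return np.abs(S(rad-.0015)-S(rad+.0015)).clip(0,40).mean()
    for z,R in((p[2]-.0208+.014,.046),(p[2]-.0208+.008,.046),(.102,.044)):
        print(n,max((round(float(score(p[0]+i*.001,p[1]+j*.001,z,R)),1),round(p[0]+i*.001,4),round(p[1]+j*.001,4)) for i in range(-10,11) for j in range(-10,11)))
    print(proj(s,[p[0],p[1],.102]))
cv2.imwrite('pics/s2.png',np.hstack(im)[:,:,::-1])
```

```text
[0.59767528 0.04135661 0.14519269] [-3.14037417e+00  2.52267209e-04  1.47534534e+00]
side (23.0, np.float64(0.5947), np.float64(0.0394))
side (22.7, np.float64(0.6007), np.float64(0.0314))
side (14.3, np.float64(0.5937), np.float64(0.0354))
[[245.57650138 223.0981377 ]]
top (9.9, np.float64(0.6017), np.float64(0.0364))
top (9.9, np.float64(0.6037), np.float64(0.0354))
top (6.1, np.float64(0.6057), np.float64(0.0344))
[[304.83969351 155.84696466]]
```

View pics/s2.png

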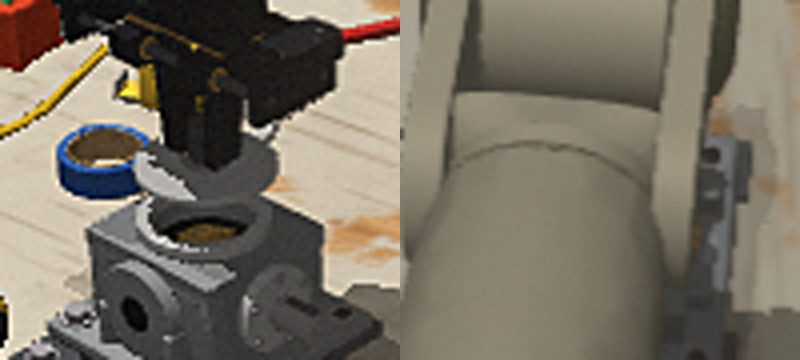

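The side view shows the cover held level above the collar, a little to the right of it. I'll fit the offset along tool x, since the grip already centres tool y.

Run:
```python
from h import *
s=cams.snapshot("side"); st=r.get_state(); p=np.array(st["tcp_pos"]); print(p)
gf=cv2.GaussianBlur(cv2.cvtColor(s["frame"],cv2.COLOR_RGB2GRAY),(0,0),.6).astype(np.float32)
g=cv2.cvtColor(s["frame"],cv2.COLOR_RGB2GRAY).astype(int)
a=np.radians(84.5); X=np.array([np.cos(a),np.sin(a)])
th=np.linspace(0,2*np.pi,200,endpoint=False)
def hull(c,z0,z1,R):
    P3=np.vstack([np.c_[c[0]+R*np.cos(th),c[1]+R*np.sin(th),np.full(200,z)] for z in(z0,z1)]); return proj(s,P3)
for d in(-6,-4,-2,0,2):
    c=p[:2]+X*d/1000; h=hull(c,p[2]-.0128,p[2]-.0068,.046); print(d,"flange L/R/top/bot",h.min(0).round(2),h.max(0).round(2))
for c in((.5986,.0441),(.5986,.0416)):
    h=hull(c,.095,.102,.044); print("collar",h.min(0).round(2),h.max(0).round(2))
for v in range(208,218,2): print(v,"L",g[v,222:238].tolist(),"R",g[v,256:274].tolist())
for v in range(224,230,2): print(v,"L",g[v,222:238].tolist(),"R",g[v,256:274].tolist())
```

```text
[0.59815426 0.04179778 0.14607113]
-6 flange L/R/top/bot [228.01 200.63] [264.59 221.21]
-4 flange L/R/top/bot [227.43 200.92] [264.05 221.53]
-2 flange L/R/top/bot [226.85 201.21] [263.5  221.85]
0 flange L/R/top/bot [226.27 201.49] [262.95 222.17]
2 flange L/R/top/bot [225.68 201.78] [262.4  222.49]
collar [227.28 214.57] [261.95 235.1 ]
collar [227.93 214.17] [262.56 234.66]
208 L [63, 65, 65, 66, 68, 62, 91, 188, 196, 198, 198, 62, 70, 71, 79, 80] R [79, 75, 77, 80, 74, 70, 67, 87, 219, 203, 198, 198, 198, 196, 201, 198, 197, 198]
210 L [240, 239, 221, 219, 127, 41, 171, 185, 177, 42, 50, 54, 66, 67, 69, 77] R [74, 71, 73, 80, 80, 77, 70, 66, 101, 210, 202, 198, 197, 201, 197, 197, 200, 196]
212 L [82, 78, 62, 49, 38, 32, 139, 187, 176, 173, 180, 182, 188, 192, 52, 62] R [78, 78, 78, 78, 78, 75, 77, 73, 142, 214, 201, 199, 197, 196, 196, 197, 196, 195]
214 L [40, 34, 36, 36, 33, 32, 50, 167, 194, 181, 179, 176, 175, 175, 179, 187] R [73, 73, 76, 72, 78, 72, 65, 95, 180, 169, 177, 183, 188, 192, 199, 199, 196, 191]
216 L [36, 38, 42, 37, 39, 34, 27, 33, 91, 139, 184, 181, 179, 183, 175, 176] R [77, 77, 74, 79, 65, 68, 143, 177, 187, 182, 175, 180, 193, 192, 199, 194, 198, 195]
224 L [112, 121, 121, 122, 121, 121, 100, 194, 188, 191, 38, 53, 53, 43, 53, 56] R [59, 59, 54, 72, 77, 77, 77, 55, 57, 56, 56, 58, 52, 50, 45, 51, 145, 222]
226 L [121, 119, 123, 130, 124, 122, 117, 159, 193, 190, 191, 36, 35, 47, 56, 24] R [26, 61, 78, 81, 79, 78, 68, 61, 58, 56, 61, 56, 61, 62, 60, 57, 56, 51]
228 L [120, 122, 121, 123, 120, 128, 120, 95, 95, 187, 191, 186, 51, 33, 0, 3] R [86, 76, 81, 83, 65, 69, 64, 56, 59, 61, 59, 58, 56, 62, 59, 61, 55, 58]
```

Emit:
apply_moves(
  deltas=[
    {"travel":[0.27,0.02,0.5],"twist":0},
    {"travel":[0,0,0.9],"twist":0},
    {"travel":[0,0,0.6],"twist":0},
    {"travel":[0,0,0.2],"twist":0},
    {"travel":[0,0,0.2],"twist":0},
    {"travel":[0,0,0.1],"twist":0},
    {"travel":[0,0,0.1],"twist":0},
    {"travel":[0,0,0],"twist":0},
  ],
)

```text
t: 8.1
tcp_pos: [0.5987, 0.0454, 0.1197]
tool_rot: [3.142, 0.0, 1.477]
contact_force: [-0.9, 0.7, -1.7]
width: 0.0214
grasp_force: 25.0
```

Emit:
apply_moves(
  deltas=[
    {"travel":[0,0,0.1],"twist":0},
    {"travel":[0,0,0.1],"twist":0},
    {"travel":[0,0,0.1],"twist":0},
    {"travel":[0,0,0.1],"twist":0},
    {"travel":[0,0,0.05],"twist":0},
    {"travel":[0,0,0],"twist":0},
    {"travel":[0,0,0],"twist":0},
  ],
)

```text
t: 8.8
tcp_pos: [0.5987, 0.0454, 0.1152]
tool_rot: [3.142, 0.0, 1.477]
contact_force: [-0.4, -0.4, -0.9]
width: 0.0215
grasp_force: 25.0
```

Essentially down. One small extra push, then release.

Emit:
apply_moves(
  deltas=[
    {"travel":[0,0,0.05],"twist":0},
    {"travel":[0,0,0.05],"twist":0},
    {"travel":[0,0,0],"twist":0},
  ],
)

```text
t: 9.1
tcp_pos: [0.5988, 0.0454, 0.1148]
tool_rot: [3.141, 0.0, 1.477]
contact_force: [-1.9, 0.1, 4.8]
width: 0.0211
grasp_force: 25.0
```

Emit:
apply_moves(
  deltas=[
    {"travel":[0,0,0],"twist":0},
    {"travel":[0,0,0],"twist":0},
    {"travel":[0,0,0],"twist":0},
    {"travel":[0,0,0],"twist":0},
    {"travel":[0,0,0],"twist":0},
    {"travel":[0,0,0],"twist":0},
  ],
  grip=0.6,
)

```text
t: 9.7
tcp_pos: [0.5986, 0.0454, 0.1141]
tool_rot: [-3.141, 0.0, 1.477]
contact_force: [0.8, 0.1, 0.4]
width: 0.0527
grasp_force: 0.0
```

Emit:
apply_moves(
  deltas=[
    {"travel":[0,0,-0.5],"twist":0},
    {"travel":[0,0,-2],"twist":0},
    {"travel":[0,0,-4],"twist":0},
    {"travel":[0,0,-2],"twist":0},
    {"travel":[-3.0,0,0],"twist":0},
    {"travel":[-4.5,0,0],"twist":0},
    {"travel":[-4.5,0,0],"twist":0},
    {"travel":[-4.5,0,0],"twist":0},
    {"travel":[-4.5,0,0],"twist":0},
    {"travel":[-4.5,0,0],"twist":0},
    {"travel":[-4.5,0,0],"twist":0},
    {"travel":[-4.0,0,0],"twist":0},
  ],
  grip=1.0,
)

```text
t: 10.9
tcp_pos: [0.5663, -0.2953, 0.1997]
tool_rot: [3.141, 0.0, 1.476]
contact_force: [0.6, 0.2, 0.5]
width: 0.0881
grasp_force: 0.0
```

Run:
```python
from h import *
print(r.get_state()["tcp_pos"],r.get_state()["contact_force"])
im=[]
for n in("side","top"):
    s=cams.snapshot(n); f=s["frame"]
    u,v=proj(s,[.6,.043,.1])[0].astype(int); im.append(cv2.resize(f[v-50:v+40,u-50:u+50],None,fx=4,fy=4,interpolation=cv2.INTER_CUBIC))
    gf=cv2.GaussianBlur(cv2.cvtColor(f,cv2.COLOR_RGB2GRAY),(0,0),.8).astype(np.float32); th=np.linspace(0,2*np.pi,120,endpoint=False)
    def score(x,y,z,rad):
        S=lambda rr:(lambda p:cv2.remap(gf,p[:,0].copy().reshape(1,-1),p[:,1].copy().reshape(1,-1),1)[0])(proj(s,np.c_[x+rr*np.cos(th),y+rr*np.sin(th),np.full(120,z)]).astype(np.float32))
        return np.abs(S(rad-.0015)-S(rad+.0015)).clip(0,40).mean()
    for z,R in((.108,.046),(.138,.011)):
        print(n,max((round(float(score(.6+i*.001,.044+j*.001,z,R)),1),round(.6+i*.001,4),round(.044+j*.001,4)) for i in range(-8,9) for j in range(-8,9)))
cv2.imwrite('pics/s3.png',np.hstack(im)[:,:,::-1])
```

```text
[ 0.56625465 -0.29527404  0.19970215] [0.58278045 0.22159586 0.49237513]
side (27.2, 0.598, 0.042)
side (30.1, 0.598, 0.043)
top (25.4, 0.598, 0.045)
top (28.6, 0.598, 0.045)
```

View pics/s3.png

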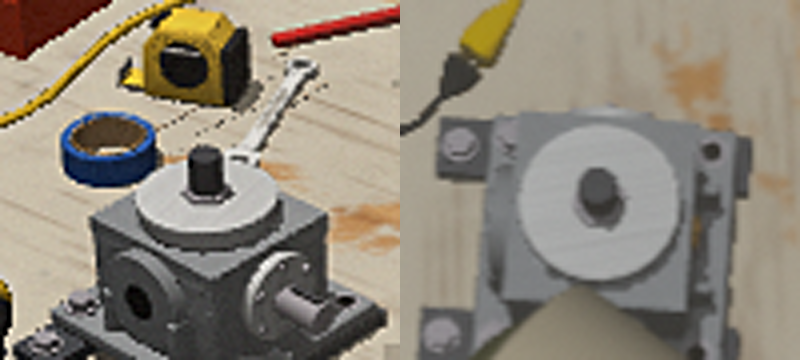

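The cover is seated level on the collar in both views: side knob at about crop (205,170), top disc concentric with the box. Next the wedge grasp.

```bash
python3 -c "
from h import *
plan([.5758,-.3906,.07],70.4)"
```

```text
[{"travel": [-2.29, 0.48, 3.23], "twist": 3.48}, {"travel": [-2.26, 0.62, 3.22], "twist": 3.49}, {"travel": [-2.21, 0.76, 3.23], "twist": 3.48}, {"travel": [-2.17, 0.89, 3.22], "twist": 3.49}]
```

Emit:
apply_moves(
  deltas=[
    {"travel":[-2.2,0.5,2.5],"twist":3.5},
    {"travel":[-2.2,0.6,3.0],"twist":3.5},
    {"travel":[-2.2,0.8,3.0],"twist":3.5},
    {"travel":[-2.1,0.9,3.0],"twist":3.5},
    {"travel":[0,0,1.5],"twist":0},
    {"travel":[0,0,0],"twist":0},
    {"travel":[0,0,0],"twist":0},
  ],
)

```text
t: 11.7
tcp_pos: [0.579, -0.383, 0.0707]
tool_rot: [3.14, 0.0, 1.235]
contact_force: [0.1, -0.6, 0.8]
width: 0.0884
grasp_force: 0.0
```

Run:
```python
from h import *
st=r.get_state();print(st["tcp_pos"],st["tool_rot"]); p=np.array(st["tcp_pos"])
s=cams.snapshot("side"); u,v=proj(s,[.59,-.33,.02])[0].astype(int); f=s["frame"]
a=np.radians(70.4);X=np.array([np.cos(a),np.sin(a),0]);Y=np.array([-X[1],X[0],0]); o=np.array([.5942,-.3388,0])
f=f.copy()
q=[o+X*x+Y*y+[0,0,z] for x,y,z in((.085,.018,.004),(.085,-.018,.004),(-.085,-.018,.028),(-.085,.018,.028))]
b=f[v-40:v+40,u-60:u+60]; b=cv2.resize(b,None,fx=6,fy=6,interpolation=cv2.INTER_CUBIC)
for c in proj(s,q): cv2.circle(b,(int((c[0]-u+60+.5)*6),int((c[1]-v+40+.5)*6)),3,(255,0,0),-1)
cv2.imwrite('pics/s4.png',b[:,:,::-1])
```

```text
[ 0.57897246 -0.38296229  0.07066264] [3.14035123e+00 3.04988233e-04 1.23454146e+00]
```

View pics/s4.png

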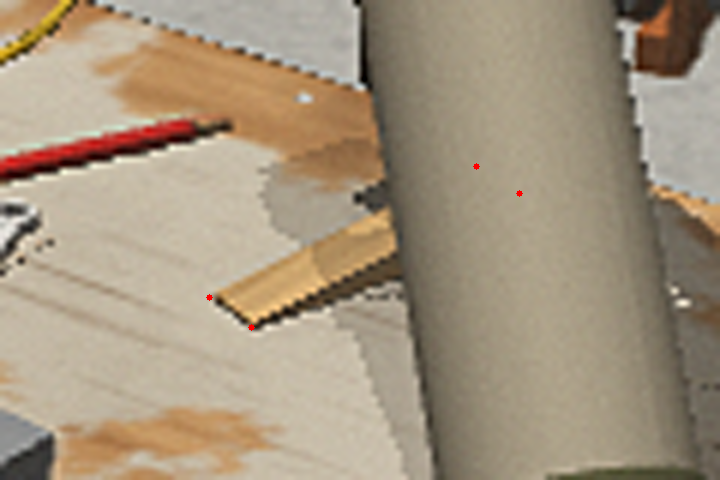

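The projected tip corners land on the thin end at (210,297) and (250,327) in the crop, so the estimate holds. Next I descend and grip.

Emit:
apply_moves(
  deltas=[
    {"travel":[-0.8,0,2.0],"twist":0},
    {"travel":[0,0,2.5],"twist":0},
    {"travel":[0,0,1.3],"twist":0},
    {"travel":[0,0,0.6],"twist":0},
    {"travel":[0,0,0.2],"twist":0},
    {"travel":[0,0,0],"twist":0},
    {"travel":[0,0,0],"twist":0},
  ],
)

```text
t: 12.45
tcp_pos: [0.5761, -0.3918, 0.0044]
tool_rot: [3.14, 0.001, 1.233]
contact_force: [0.7, 0.1, -0.1]
width: 0.0883
grasp_force: 0.0
```

Emit:
apply_moves(
  deltas=[
    {"travel":[0,0,0],"twist":0},
    {"travel":[0,0,0],"twist":0},
    {"travel":[0,0,0],"twist":0},
    {"travel":[0,0,0],"twist":0},
    {"travel":[0,0,0],"twist":0},
    {"travel":[0,0,0],"twist":0},
    {"travel":[0,0,0],"twist":0},
    {"travel":[0,0,0],"twist":0},
  ],
  grip=0.0,
  force=30,
)

```text
t: 13.25
tcp_pos: [0.5756, -0.3915, 0.0032]
tool_rot: [3.142, 0.0, 1.233]
contact_force: [-0.3, 0.3, -0.3]
width: 0.0359
grasp_force: 29.9
```

```bash
python3 -c "
from h import *
z=r.get_state()['tcp_pos'][2]
plan([.5758,-.1939,z],84.5,step=2)"
```

```text
[{"travel": [1.87, -0.65, 0.0], "twist": -1.39}, {"travel": [1.88, -0.61, 0.0], "twist": -1.39}, {"travel": [1.89, -0.56, 0.0], "twist": -1.39}, {"travel": [1.91, -0.52, 0.0], "twist": -1.39}, {"travel": [1.92, -0.47, 0.0], "twist": -1.39}, {"travel": [1.93, -0.42, 0.0], "twist": -1.39}, {"travel": [1.94, -0.38, 0.0], "twist": -1.38}, {"travel": [1.95, -0.33, 0.0], "twist": -1.39}, {"travel": [1.95, -0.28, 0.0], "twist": -1.38}, {"travel": [1.97, -0.24, 0.0], "twist": -1.39}]
```

Emit:
apply_moves(
  deltas=[
    {"travel":[1.9,-0.65,0.0],"twist":-1.4},
    {"travel":[1.9,-0.6,0.0],"twist":-1.4},
    {"travel":[1.9,-0.55,0.0],"twist":-1.4},
    {"travel":[1.9,-0.5,0.0],"twist":-1.4},
    {"travel":[1.9,-0.5,0.0],"twist":-1.4},
    {"travel":[1.9,-0.4,0.0],"twist":-1.4},
    {"travel":[1.9,-0.4,0.0],"twist":-1.4},
    {"travel":[1.95,-0.3,0.0],"twist":-1.4},
    {"travel":[1.95,-0.3,0.0],"twist":-1.4},
    {"travel":[1.95,-0.25,0.0],"twist":-1.3},
    {"travel":[0,0,0],"twist":0},
    {"travel":[0,0,0],"twist":0},
  ],
)

```text
t: 14.45
tcp_pos: [0.5758, -0.1944, 0.0033]
tool_rot: [3.141, 0.0, 1.476]
contact_force: [-1.1, -0.4, -0.9]
width: 0.0361
grasp_force: 29.9
```

Run:
```python
from h import *
st=r.get_state();p=np.array(st["tcp_pos"]);y=st["tool_rot"][2];print(p,np.degrees(y),st["contact_force"],st["width"])
s=cams.snapshot("top"); f=s["frame"].copy()
X=np.array([np.cos(y),np.sin(y),0]);Y=np.array([-X[1],X[0],0]); o=p*[1,1,0]+X*.0545
u,v=proj(s,[.59,-.05,.02])[0].astype(int); b=cv2.resize(f[v-50:v+50,u-75:u+60],None,fx=5.5,fy=5.5,interpolation=cv2.INTER_CUBIC)
q=[o+X*.085+Y*k+[0,0,.004] for k in(.018,-.018)]
a=np.radians(84.5);G=np.array([.5987,.0445,0]);gx=np.array([np.cos(a),np.sin(a),0]);gy=np.array([-gx[1],gx[0],0])
q+=[G-gx*.075+gy*k+[0,0,.022] for k in(.078,-.078)]+[G-gx*.084+gy*k+[0,0,.010] for k in(.042,-.042)]
for c in proj(s,q): cv2.circle(b,(int((c[0]-u+75+.5)*5.5),int((c[1]-v+50+.5)*5.5)),3,(255,0,0),-1)
cv2.imwrite('pics/s5.png',b[:,:,::-1])
t=o+X*.085-G; print("tip in gearbox",t@gx,t@gy)
```

```text
[ 0.57583603 -0.19438377  0.00331764] 84.5489192559597 [-1.05015599 -0.43649398 -0.94692699] 0.0361334194488336
tip in gearbox -0.10047546240676128 -1.817630166003378e-05
```

View pics/s5.png

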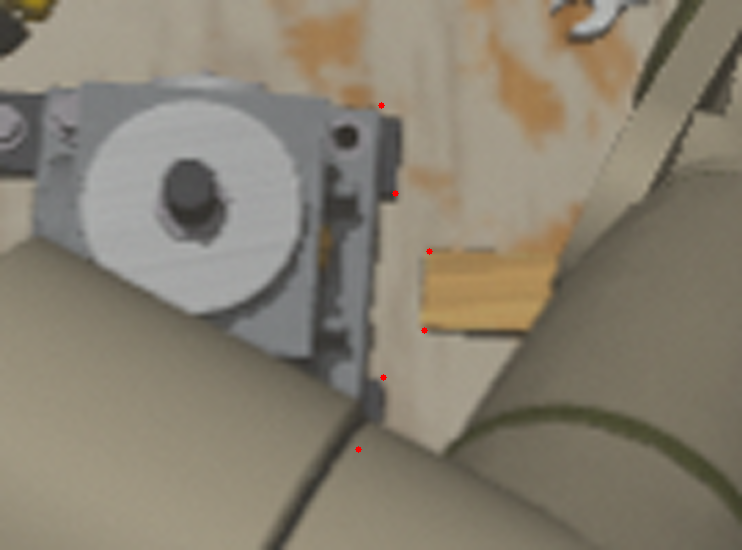

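The wedge is centred, with its tip at about (425,290) and the foot edge at about (378,290) in the crop, so the path between the rails is clear. I'll push in to just short of contact.

Emit:
apply_moves(
  deltas=[
    {"travel":[0.6,0,0],"twist":0},
    {"travel":[1.0,0,0],"twist":0},
    {"travel":[1.0,0,0],"twist":0},
    {"travel":[1.0,0,0],"twist":0},
    {"travel":[1.0,0,0],"twist":0},
    {"travel":[0.8,0,0],"twist":0},
    {"travel":[0.6,0,0],"twist":0},
    {"travel":[0.2,0,0],"twist":0},
    {"travel":[0,0,0],"twist":0},
    {"travel":[0,0,0],"twist":0},
  ],
)

```text
t: 15.5
tcp_pos: [0.5816, -0.133, 0.0032]
tool_rot: [-3.142, -0.0, 1.475]
contact_force: [1.0, 0.3, -0.4]
width: 0.0356
grasp_force: 29.9
```

Emit:
apply_moves(
  deltas=[
    {"travel":[0.3,0,0],"twist":0},
    {"travel":[0.3,0,0],"twist":0},
    {"travel":[0.2,0,0],"twist":0},
    {"travel":[0,0,0],"twist":0},
    {"travel":[0,0,0],"twist":0},
    {"travel":[0,0,0],"twist":0},
  ],
)

```text
t: 16.1
tcp_pos: [0.5824, -0.1256, 0.0032]
tool_rot: [3.141, 0.001, 1.475]
contact_force: [-1.0, -4.5, -2.3]
width: 0.0358
grasp_force: 29.9
```

Emit:
apply_moves(
  deltas=[
    {"travel":[0.3,0,0],"twist":0},
    {"travel":[0.4,0,0],"twist":0},
    {"travel":[0.4,0,0],"twist":0},
    {"travel":[0.4,0,0],"twist":0},
    {"travel":[0.3,0,0],"twist":0},
    {"travel":[0.2,0,0],"twist":0},
    {"travel":[0,0,0],"twist":0},
    {"travel":[0,0,0],"twist":0},
    {"travel":[0,0,0],"twist":0},
  ],
)

```text
t: 17.0
tcp_pos: [0.5843, -0.1056, 0.0032]
tool_rot: [3.141, 0.001, 1.475]
contact_force: [-0.1, -6.4, -2.2]
width: 0.0358
grasp_force: 29.9
```

Run:
```python
from h import *
st=r.get_state();p=np.array(st["tcp_pos"]);y=st["tool_rot"][2];print(p,st["tool_rot"],st["contact_force"],st["width"],st["grasp_force"])
a=np.radians(84.5);G=np.array([.5987,.0445,0]);gx=np.array([np.cos(a),np.sin(a),0]);X=np.array([np.cos(y),np.sin(y),0])
print("tip gx",(p+X*.1395-G)@gx)
s=cams.snapshot("side"); u,v=proj(s,[.59,-.02,.04])[0].astype(int)
b=cv2.resize(s["frame"][v-45:v+45,u-60:u+60],None,fx=6,fy=6,interpolation=cv2.INTER_CUBIC)
cv2.imwrite('pics/s6.png',b[:,:,::-1])
```

```text
[ 0.58429982 -0.10564558  0.00320481] [3.14122729e+00 1.16040340e-03 1.47508278e+00] [-0.14237166 -6.4229264  -2.17419196] 0.03581499216498566 29.8867698200047
tip gx -0.011334545840565266
```

View pics/s6.png

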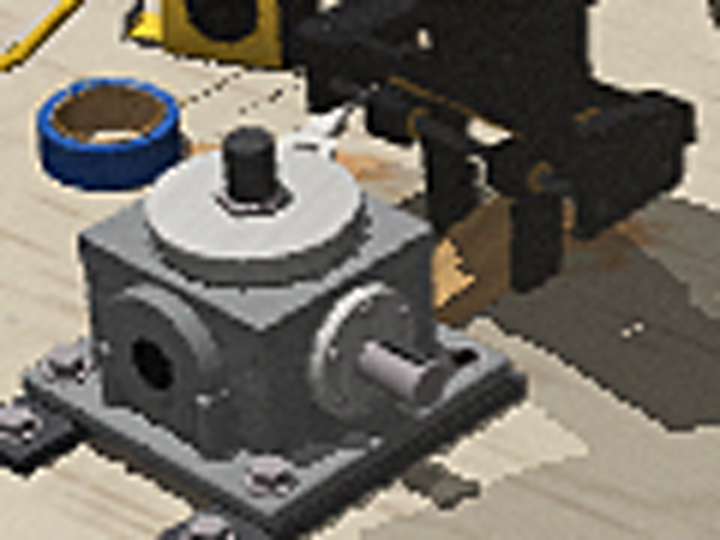

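The cover is still level and seated. The wedge is gripped and flat, with its tip about 64 mm under the foot, and the hand is clear of the gearbox. Force began at about 43 mm as expected, so the lift should be about 3 mm.

```bash
python3 -c "
from h import *
print(r.finish_job())"
```

```text
the job is handed in; nothing more can be done
None
```

I handed the job in with the cover seated and released on the port and the wooden wedge still gripped flat, about 64 mm under the front foot; that depth means about 3 mm of lift, worked out rather than measured, and no verdict came back.

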